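# Gauge and sort the centrifuge sleeves

### The arm

A 7-joint arm with a two-finger parallel gripper is mounted at the origin on the work surface. World frame = base frame: x ahead of the robot, y to its left, z up, the work surface at z = 0. Lengths are in mm, angles in rad, forces in N, time in s.
With the tool pointing down it reaches from about 400 to 850 mm from the base axis. Payload 10.4 kg.
Tool frame: the origin (TCP) lies on the front face of the gripper's body, between the roots of the fingers; the fingertips stand 70 mm ahead of it and the grasp point (between the pads) lies 51 mm ahead of it; z points along the fingers, y is the line along which they close (so a half turn about z gives the same grasp; the last joint's range is limited). The gripper opens to 87 mm and grips with 3 to 60 N. Pads are 19 mm wide; open, the fingers measure 117 mm over their backs; the gripper's body (75 mm by 190 mm) begins 51 mm behind the grasp point.
Start: joints at [1.175, 0.332, -0.065, 1.46, 0.022, 1.35, -0.088], TCP at [227.66, -582.079, 292.276] pointing down, gripper open.
Joint ranges: [-2.6, 2.6], [-0.5, 2.12], [-1.47, 1.34], [0.16, 2.42], [-1.27, 4.41], [0.06, 2.06], [-2.6, 2.6]. Speed limits (rad/s): [2.22, 2.22, 2.79, 2.79, 3.14, 3.14, 3.14].

### API

Orientations are given as a rotation vector (axis times angle).
In Python, from station import env gives the robot as it stands.
- The arm moves only by the tool drive_tool, never from a script. Its argument "series" is a list of rows, each a list of 3 entries, a list of its own where there are three numbers: the shift along the tool's x, y, z each as a share of 0.2 m, from -1 to 1, then the turn about the tool's z as a share of 0.5 rad, from -1 to 1, then the opening, from 0 (shut) to 1 (fully open). In form: [[[x, y, z], yaw, claw], ...]. A call has exactly 5 rows; each row is the pose to reach, as a shift and turn from the pose commanded when the call began, along the tool's axes at that moment; what a row does not reach only later rows make up. A row lasts 1/8 s, in which the tool goes at most 62.5 mm and 10.7 degrees, less where a joint would pass 70% of its speed; a pose out of reach is approached as far as the arm can. A call with a number of a shift or a turn outside -1 to 1 is refused whole. A call with a gripper value outside its range is refused whole. The fingers move at their own pace and stop on an object; "newtons" is the grip in N (left out, the last holds). Time passes only in rows, so rows that repeat a pose let the fingers close, or fill a call up. It gives the time, the measured TCP pose, the force, the opening and the grip force at its end, in the units of the state.
- env.get_state(): the state, without advancing time (a new reading comes with each control period).
- env.capture(name): name is "scene" or "top"; returns a dict with "pixels" (420x560x3 uint8, red, green, blue), "fx", "fy", "cx", "cy" (pixels), "R" (3x3) and "t" (3): a world point X has camera coordinates R X + t. Camera axes: x right, y down, z forward; pixel columns grow to the right and rows downward; lengths in mm; the calibration is good to about 2 mm. A picture is of the moment at which its call begins. There is no depth.
- env.hand_in(): hands the job in; it is judged then, once.
The state is a dict: "time": time; "qpos": joint angles; "qd": joint speeds; "joint_torque": joint torques, N m; "ee_pos": TCP position; "tcp_rot": TCP orientation; "ft_force": force on the tool from outside, world axes, zero at the start; "wrist_torque": the same for the moment, N m; "finger_gap": finger opening in mm; "gripper_force": force on a finger pad.
Only numpy, scipy, OpenCV 4.12 (cv2) and the standard library are available. Lean on these libraries where they do the work, as an engineer would, in place of code of your own. Each camera call takes 0.05 s, during which the arm holds its last target. There are 200 camera calls.

### The job

Test the two aluminium centrifuge sleeves that stand on the white paper cards among the clutter, one after the other in either order, by sliding each straight down over the stepped gauge pin until it rests on the step that stops it, then sort it: a sleeve that stops on the middle step is good and goes upright into the rectangular white tray; one that stops on the top step (too tight) or goes right down to the base plate (worn) goes upright into the round steel dish. Let go of the first in its place before you move the second. Leave the third sleeve, on the cork mat, and the other lab things where they are, and knock nothing over.

Things in the scene. Friction and masses are not known exactly. Their poses are not given: they have to be found in the camera images.
- sleeve_a: Turned aluminium centrifuge-adapter sleeve, an upright tube of outer diameter 40 mm, height 50 mm, about 80 g; three are alike outside. Upper 28 mm: counterbore of 32 mm diameter. Lower 22 mm: the bore to be tested, 17.5, 24.5 or 31 mm (one sleeve of each; any two stand on paper cards, the third on the cork mat). Origin: centre of its underside; z up along its axis.
- sleeve_b: Turned aluminium centrifuge-adapter sleeve, an upright tube of outer diameter 40 mm, height 50 mm, about 80 g; three are alike outside. Upper 28 mm: counterbore of 32 mm diameter. Lower 22 mm: the bore to be tested, 17.5, 24.5 or 31 mm (one sleeve of each; any two stand on paper cards, the third on the cork mat). Origin: centre of its underside; z up along its axis.
- sleeve_c: Turned aluminium centrifuge-adapter sleeve, an upright tube of outer diameter 40 mm, height 50 mm, about 80 g; three are alike outside. Upper 28 mm: counterbore of 32 mm diameter. Lower 22 mm: the bore to be tested, 17.5, 24.5 or 31 mm (one sleeve of each; any two stand on paper cards, the third on the cork mat). Origin: centre of its underside; z up along its axis.
- gauge: Fixed stepped steel pin on a dark plate 80 x 80 x 12 mm. Collar 28 mm diameter from z = 12 to 26 mm, middle 22 mm diameter to z = 40, nose 15 mm diameter to z = 66, its last 10 mm tapered; step edges chamfered 1.5 mm. A sleeve's underside rests at z = 40 (bore 17.5, top step), 26 (bore 24.5, middle step) or 12 mm (bore 31, plate). Origin: pin's axis at table level; z up.
- tray: Fixed rectangular white enamel tray with a dark rim, 140 mm (its x) by 110 mm (its y), rim 18 mm high, walls and floor 4 mm thick. Origin: centre of its underside on the table; z up.
- dish: Fixed round stainless dish with a flat floor, outer diameter 160 mm, rim 18 mm high, wall and floor 4 mm thick. Origin: centre of its underside on the table; z up.
- mat: Thin cork mat flat on the table, 110 mm (its x) by 90 mm (its y), 1 mm thick; the sleeve that is not to be tested stands on it. Origin: its centre at table level.
- slide_box: Cardboard box of microscope slides, 78 mm (its x) by 28 mm (its y), 30 mm high. Origin: centre of its underside. Bystander: leave it alone.
- stain_jar: Amber glass jar with black cap, diameter 36 mm, 50 mm high. Origin: centre of its underside. Bystander: leave it alone.
- reagent_bottle: Clear plastic bottle, diameter 52 mm, 130 mm high. Origin: centre of its underside. Bystander: leave it alone.
- beaker: Glass beaker, diameter 58 mm, 75 mm high. Origin: centre of its underside. Bystander: leave it alone.
- mortar: White porcelain mortar bowl, diameter 90 mm, 45 mm high. Origin: centre of its underside. Bystander: leave it alone.
- stopper: Black rubber stopper, diameter 28 mm, 28 mm high. Origin: centre of its underside. Bystander: leave it alone.
- spatula: Small lab spatula lying flat along its x, 160 mm long, about 20 mm high. Origin: under its middle. Bystander: leave it alone.

How it is judged:
By the outcome, as a careful person would: the job done as asked, in the order asked, and still so for the second after the job is handed in, with the robot touching nothing.
It also fails if it takes over 72 s, if anything falls off the work surface, if the arm or the gripper's body presses on something with over 40 N, if the wrist force passes 120 N, or if a joint passes its speed limit or range.

## Working session

There is one attempt and no reset: what is moved stays moved. The work goes in short steps, Python scripts to look and compute and a tool call to move; the robot and the scene stay as the last step left them, time stands still between calls to the robot, and variables do not carry over. Pictures are saved under pics/ and viewed, at most 10 in all, crops included, and the job is handed in when it is done.

Besides the shell and the picture viewer there is one more tool, called after "Emit:" as name(argument=value, ...) on one line, values as JSON. drive_tool: Moves the arm, as the interface text tells. Shift numbers are shares of 0.2 m and turn numbers shares of 0.5 rad, none past 1 either way. Its arguments: {"type":"object","properties":{"series":{"type":"array","items":{"type":"array"}},"newtons":{"type":"number"}},"required":["series"]}

```bash
mkdir -p pics; ls; python3 - <<'E'
from station import env
import cv2,numpy as np
s=env.get_state(); print(s['time'],s['ee_pos'],s['tcp_rot'],s['finger_gap'])
for n in('top','scene'):
    c=env.capture(n); cv2.imwrite(f'pics/{n}0.png',c['pixels'][:,:,::-1]); print(n,c['fx'],c['fy'],c['cx'],c['cy'],np.round(c['R'],4).tolist(),np.round(c['t'],1))
E
```

```text
pics
0.0 [ 227.54447525 -581.8058858   291.47673506] [-3.08584382e+00 -5.82018782e-01  4.89701609e-04] 86.93333669151697
top 445.5809401647171 445.5809401647171 279.60447889632377 210.84027330171378 [[0.0244, -0.9997, -0.0055], [-0.9912, -0.0235, -0.1302], [0.1301, 0.0086, -0.9915]] [ -20.2  520.1 1030.7]
scene 382.7338806568284 382.7338806568284 277.86036928482196 211.1501314339221 [[-0.755, 0.6555, -0.0185], [0.5062, 0.5646, -0.6519], [-0.4169, -0.5016, -0.758]] [ 373.2 -226.6 1216.9]
```

View pics/top0.png

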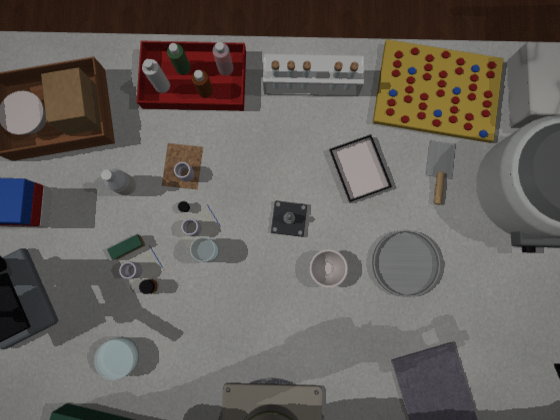

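View pics/scene0.png

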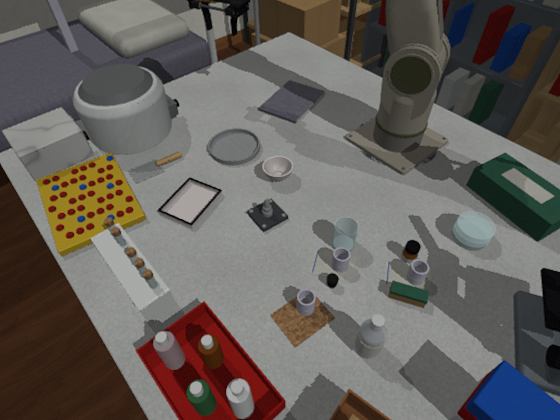

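Top view: the gauge is at (290,218), tray (361,168), dish (406,263), and mat with a sleeve (182,170). The sleeves to test are near (190,227) and (128,270). Next I'll zoom in on the clutter.

```bash
python3 - <<'E'
import cv2,numpy as np
a=cv2.imread('pics/top0.png')[140:315,90:325]; b=cv2.imread('pics/scene0.png')[195:335,240:450]
a=cv2.resize(a,None,fx=3.4,fy=3.4,interpolation=cv2.INTER_CUBIC); b=cv2.resize(b,None,fx=3.8,fy=3.8,interpolation=cv2.INTER_CUBIC)
f=lambda x:np.clip(255*(x/255.)**.7,0,255).astype('uint8')
cv2.imwrite('pics/ta.png',f(a)); cv2.imwrite('pics/sa.png',f(b))
E
```

```text
(no output)
```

View pics/ta.png

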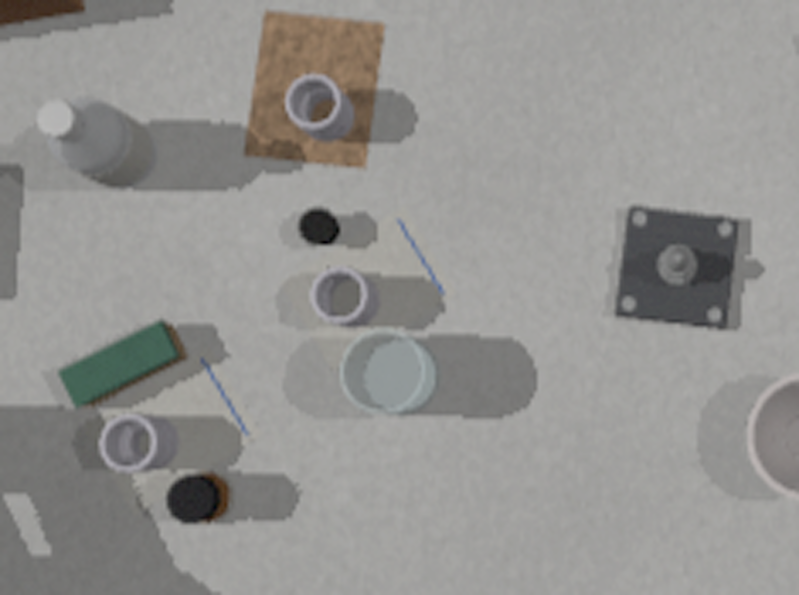

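View pics/sa.png

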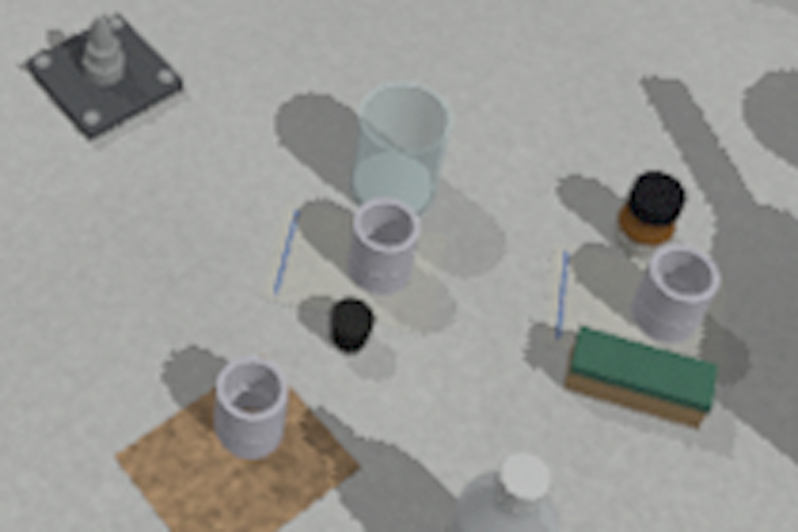

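Sleeve 1 is at (190,227), between the stopper (184,207) and the beaker (204,250). Sleeve 2 is at (128,270), between the slide box (126,247) and the jar (148,287). Now I'll measure them with masks.

```bash
cat > h.py <<'E'
import cv2,numpy as np
from station import env
def pix(c,u,v,z):
    d=c['R'].T@np.array([(u-c['cx'])/c['fx'],(v-c['cy'])/c['fy'],1.]); o=-c['R'].T@c['t']
    return (o+d*(z-o[2])/d[2])[:2]
def proj(c,X):
    p=c['R']@np.array(X,float)+c['t']; return c['fx']*p[0]/p[2]+c['cx'],c['fy']*p[1]/p[2]+c['cy']
def rectify(c,x0,x1,y0,y1,z,s=2):
    # plane z seen from above: column=(y1-y)*s, row=(x1-x)*s
    w=np.float32([[x1,y1],[x1,y0],[x0,y1],[x0,y0]])
    src=np.float32([proj(c,(a,b,z)) for a,b in w]); W,H=int((y1-y0)*s),int((x1-x0)*s)
    return cv2.warpPerspective(c['pixels'][:,:,::-1].copy(),cv2.getPerspectiveTransform(src,np.float32([[0,0],[W,0],[0,H],[W,H]])),(W,H),flags=cv2.INTER_CUBIC)
E
python3 - <<'E'
from h import *
for n in('top','scene'):
    c=env.capture(n); p=c['pixels'].astype(int); hsv=cv2.cvtColor(c['pixels'],cv2.COLOR_RGB2HSV)
    lav=((p[:,:,0]+p[:,:,2])/2-p[:,:,1]>5)
    dark=p.max(2)<75
    green=(hsv[:,:,0]>60)&(hsv[:,:,0]<85)&(hsv[:,:,1]>90)
    cork=(hsv[:,:,0]>8)&(hsv[:,:,0]<22)&(hsv[:,:,1]>80)
    for nm,m,z in(('lav',lav,50),('dark',dark,12),('green',green,30)):
        k,l,st,ce=cv2.connectedComponentsWithStats(m.astype('uint8'),connectivity=8)
        for i in range(1,k):
            x,y,w,h,A=st[i]
            X=pix(c,*ce[i],z)
            if A>40 and A<5000 and 250<X[0]<850 and abs(X[1])<480: 
                cs,_=cv2.findContours((l==i).astype('uint8'),cv2.RETR_EXTERNAL,cv2.CHAIN_APPROX_NONE); r=cv2.minAreaRect(cs[0])
                print(n,nm,st[i].tolist(),np.round(ce[i],1),np.round(X),np.round(pix(c,*r[0],z)),np.round(r[1]),round(r[2]))
E
```

```text
top lav [407, 77, 8, 7, 43] [410.2  79.8] [ 849. -319.] [ 848. -320.] [6. 7.] 90
top lav [438, 80, 8, 7, 47] [441.4  83.2] [ 842. -395.] [ 842. -395.] [6. 7.] 90
top lav [469, 84, 8, 7, 46] [472.6  86.9] [ 834. -471.] [ 834. -470.] [6. 7.] 90
top lav [405, 86, 8, 7, 45] [408.8  89. ] [ 825. -315.] [ 825. -314.] [6. 7.] 90
top lav [453, 87, 8, 7, 44] [456.2  90.1] [ 825. -430.] [ 825. -431.] [6. 7.] 90
top lav [389, 89, 8, 7, 44] [392.3  92.3] [ 816. -275.] [ 817. -276.] [6. 7.] 90
top lav [437, 90, 8, 7, 41] [440.1  92.7] [ 817. -391.] [ 818. -391.] [6. 6.] 45
top lav [420, 93, 8, 7, 44] [423.6  96.1] [ 808. -351.] [ 808. -351.] [6. 7.] 90
top lav [468, 93, 8, 7, 47] [471.4  96.2] [ 810. -467.] [ 811. -467.] [6. 7.] 90
top lav [404, 95, 8, 8, 48] [407.5  98.5] [ 801. -312.] [ 801. -311.] [7. 7.] 27
top lav [451, 97, 8, 7, 43] [454.8  99.8] [ 800. -426.] [ 800. -426.] [6. 7.] 90
top lav [388, 99, 7, 7, 44] [391.  102.1] [ 791. -272.] [ 791. -272.] [6. 6.] 90
top lav [419, 103, 8, 7, 46] [422.3 105.8] [ 783. -347.] [ 783. -348.] [6. 7.] 90
top lav [450, 106, 8, 7, 44] [453.8 109.2] [ 7
[... 2980 characters left out ...]
.] [11.  6.] 45
scene dark [185, 323, 20, 19, 206] [192.5 330.8] [831. 115.] [831. 112.] [15. 19.] 54
scene dark [197, 342, 38, 53, 651] [217.3 366.5] [834. 210.] [835. 212.] [54. 22.] 66
scene dark [400, 368, 13, 16, 56] [405.3 375.5] [571. 463.] [572. 465.] [18.  5.] 57
scene dark [345, 393, 41, 27, 412] [362.6 407.8] [677. 447.] [677. 451.] [45. 11.] 37
scene dark [239, 404, 26, 16, 165] [255.3 414.2] [831. 326.] [838. 325.] [16. 22.] 45
scene dark [330, 406, 19, 14, 142] [338.9 414.7] [718. 426.] [715. 424.] [13. 18.] 90
scene dark [284, 412, 12, 8, 51] [289.3 416.7] [787. 370.] [786. 368.] [11.  7.] 0
scene green [391, 281, 37, 22, 450] [409.3 291.6] [429. 362.] [429. 362.] [38. 12.] 16
```

```bash
cat >> h.py <<'E'
def ring(c,x,y,z,R=20,s=4,pad=45,k=1,lim=12):
    im=rectify(c,x-pad,x+pad,y-pad,y+pad,z,s); g=cv2.GaussianBlur(cv2.cvtColor(im,cv2.COLOR_BGR2GRAY),(5,5),0)
    r=cv2.HoughCircles(g,cv2.HOUGH_GRADIENT,1,10,param1=40,param2=8,minRadius=int((R-1.5)*s),maxRadius=int((R+1.5)*s))
    o=[] if r is None else [(round(float(x+pad-q[1]/s),1),round(float(y+pad-q[0]/s),1),float(q[2])/s) for q in r[0]]
    return [q for q in o if np.hypot(q[0]-x,q[1]-y)<lim][:k],im
E
python3 - <<'E'
from h import *
ims=[]
for n in('top','scene'):
    c=env.capture(n)
    for nm,x,y,z,R in(('P1',476,207,50,20),('P1in',476,207,50,16),('P2',371,350,50,20),('P2in',371,350,50,16),('C',610,230,50,20),('stop',528,224,28,14),('beak',425,175,75,29),('jar',328,296,50,18),('dish',400,-310,18,80)):
        r,im=ring(c,x,y,z,R,4 if R<50 else 2,45 if R<50 else 110,3,20)
        print(n,nm,r)
        if nm in('P1','P2','C'):ims.append(im)
    g=rectify(c,440,570,-95,35,12,4); ims.append(cv2.resize(g,(360,360)))
    cv2.imwrite(f'pics/g_{n}.png',g)
cv2.imwrite('pics/m.png',cv2.resize(np.vstack([np.hstack(ims[:4]),np.hstack(ims[4:])]),(800,400)))
E
```

```text
top P1 [(476.9, 204.1, 20.075000762939453), (478.6, 200.6, 19.174999237060547), (473.4, 200.1, 20.5)]
top P1in [(477.1, 203.6, 15.925000190734863), (477.9, 198.9, 15.324999809265137), (474.9, 201.4, 17.075000762939453)]
top P2 [(372.4, 342.4, 19.899999618530273), (369.4, 340.6, 18.850000381469727), (377.1, 343.1, 20.25)]
top P2in [(372.4, 341.9, 15.949999809265137), (370.6, 339.9, 17.350000381469727), (373.9, 339.6, 16.799999237060547)]
top C [(612.1, 228.9, 19.674999237060547), (615.1, 230.4, 18.799999237060547), (609.6, 226.6, 19.0)]
top stop [(528.4, 225.4, 13.699999809265137), (525.1, 225.1, 14.524999618530273), (527.9, 222.9, 14.225000381469727)]
top beak [(422.4, 162.1, 30.075000762939453), (425.6, 163.4, 28.975000381469727)]
top jar [(337.4, 295.6, 17.975000381469727), (334.1, 295.1, 18.174999237060547), (337.6, 298.4, 18.524999618530273)]
top dish [(404.8, -312.8, 79.0), (401.8, -308.8, 80.6500015258789), (407.8, -308.2, 81.19999694824219)]
scene P1 [(477.1, 203.4, 19.899999618530273), (479.6, 200.9, 19.5), (473.6, 200.9, 19.649999618530273)]
scene P1in [(476.4, 204.4, 14.774999618530273), (479.4, 202.1, 17.350000381469727), (476.1, 201.9, 17.350000381469727)]
scene P2 [(373.1, 343.1, 19.625), (375.1, 340.1, 18.850000381469727), (369.6, 340.6, 18.587499618530273)]
scene P2in [(372.1, 342.4, 15.699999809265137), (374.9, 341.1, 17.075000762939453), (370.4, 345.1, 17.350000381469727)]
scene C [(613.4, 228.9, 19.725000381469727), (615.9, 226.1, 19.075000762939453), (611.1, 225.9, 19.0)]
scene stop [(528.9, 226.6, 13.399999618530273), (541.6, 213.6, 13.699999809265137), (537.4, 234.6, 13.350000381469727)]
scene beak []
scene jar [(337.9, 297.6, 17.125), (335.6, 300.4, 17.950000762939453), (337.9, 295.1, 19.350000381469727)]
scene dish [(407.8, -315.2, 79.0), (404.8, -311.2, 79.5), (413.8, -296.2, 79.55000305175781)]
```

View pics/m.png

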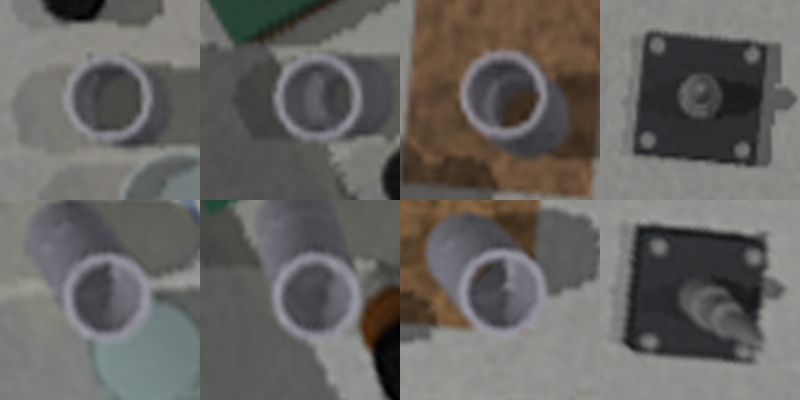

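Both views agree: P1 is at about (477,204) and P2 at about (372.5,342.4). Now the gauge axis from its bolts and nose tip, and the tray.

```bash
python3 - <<'E'
from h import *
for n in('top','scene'):
    c=env.capture(n)
    g=rectify(c,440,570,-95,35,12,4); gr=cv2.cvtColor(g,cv2.COLOR_BGR2GRAY)
    m=(gr<85).astype('uint8'); m=cv2.morphologyEx(m,cv2.MORPH_CLOSE,np.ones((25,25)))
    cs,_=cv2.findContours(m,0,2); k=max(cs,key=cv2.contourArea); r=cv2.minAreaRect(k)
    f=lambda u,v:(round(570-v/4,1),round(35-u/4,1))
    print(n,'plate',f(*r[0]),np.array(r[1])/4,r[2])
    b=cv2.HoughCircles(cv2.GaussianBlur(gr,(5,5),0),cv2.HOUGH_GRADIENT,1,40,param1=60,param2=10,minRadius=12,maxRadius=24)
    print('bolts',[f(*q[:2])+(q[2]/4,) for q in b[0][:9]])
    for z,R in((66,3.5),(40,11),(26,14)): print(z,ring(c,504,-31,z,R,8,30,2,8)[0])
    t=rectify(c,540,730,-310,-100,18,3); m=(t.max(2)<75).astype('uint8'); m=cv2.morphologyEx(m,cv2.MORPH_CLOSE,np.ones((9,9)))
    cs,_=cv2.findContours(m,0,2); k=max(cs,key=cv2.contourArea); r=cv2.minAreaRect(k); print('tray',730-r[0][1]/3,-100-r[0][0]/3,np.array(r[1])/3,r[2])
E
```

```text
top plate (505.3, -33.9) [89.2480545  81.21509552] 5.34827184677124
bolts [(np.float32(472.1), np.float32(-57.1), np.float32(5.25)), (np.float32(471.4), np.float32(-5.6), np.float32(4.3)), (np.float32(472.9), np.float32(9.4), np.float32(4.75))]
66 []
40 []
26 []
tray 633.7314249674479 -202.80142211914062 [143.59609985 114.05507406] 68.7309341430664
scene plate (509.0, -27.2) [88.68268585 83.7075119 ] 5.710593223571777
bolts [(np.float32(496.9), np.float32(-71.9), np.float32(3.875)), (np.float32(544.1), np.float32(-50.9), np.float32(4.625)), (np.float32(521.9), np.float32(-74.6), np.float32(3.55))]
66 []
40 []
26 []
tray 635.2989807128906 -202.0773417154948 [144.47710164 113.84421794] 68.96248626708984
```

```bash
python3 - <<'E'
from h import *
for n in('top','scene'):
    c=env.capture(n)
    g=rectify(c,440,570,-95,35,12,4); gr=cv2.cvtColor(g,cv2.COLOR_BGR2GRAY)
    for e in [(657,45),(752,55),(742,150),(648,140)]:
        u,v=int((e[0]-600)*2.6),int(e[1]*2.6); w=gr[v-24:v+25,u-24:u+25].astype(float)
        b=np.median(w); m=np.clip(w-b-15,0,None); m=m*(np.hypot(*np.mgrid[-24:25,-24:25])<22)
        uu=(m*np.arange(49)).sum()/m.sum()+u-24; vv=(m*np.arange(49)[:,None]).sum()/m.sum()+v-24
        print(n,round(570-vv/4,1),round(35-uu/4,1))
    q=rectify(c,475,535,-60,0,66,5); cv2.imwrite(f'pics/n_{n}.png',q)
a=np.hstack([cv2.imread(f'pics/n_{n}.png') for n in('top','scene')]); cv2.imwrite('pics/n.png',a)
E
```

```text
top 540.6 -2.7
top 534.1 -64.2
top 472.3 -57.9
top 478.7 4.1
scene 539.6 -3.4
scene 532.7 -65.4
scene 470.8 -58.6
scene 477.7 2.7
```

View pics/n.png

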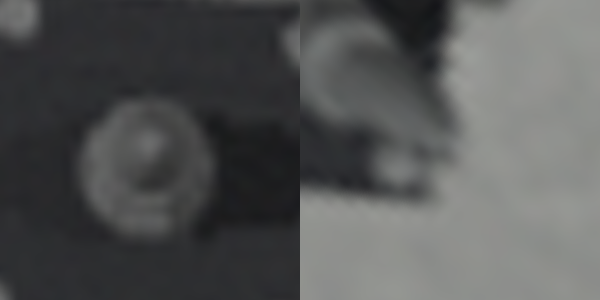

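The nose tip in the top crop is at (152,145), which gives (506,-30). The bolts average (505.8,-30.7), so I take that as the gauge axis. The tool's closing line is at -68.6° and suits both sleeves as it is, so no turning is needed. Starting towards P1.

Emit:
drive_tool(series=[[[0.2,-0.12,0],0,0.7],[[0.4,-0.24,0],0,0.7],[[0.6,-0.36,0],0,0.7],[[0.8,-0.48,0],0,0.7],[[1,-0.6,0],0,0.7]])

```text
time: 1.12
ee_pos: [371.0, -396.2, 292.5]
tcp_rot: [3.087, 0.582, 0.0]
ft_force: [1.4, -0.7, 1.1]
finger_gap: 61.2
gripper_force: 0.0
```

```bash
cat >> h.py <<'E'
from scipy.spatial.transform import Rotation as Ro
def go(x,y,z):
    s=env.get_state(); A=Ro.from_rotvec(s['tcp_rot']).as_matrix()
    print('t',round(s['time'],2),'tcp',np.round(s['ee_pos'],1),'F',np.round(s['ft_force'],1),'gap',round(s['finger_gap'],1),'y-ax',round(np.degrees(np.arctan2(A[1,1],A[0,1])),1),'tilt',np.round(A[:2,2],3))
    print('shares',np.round((np.array([x,y,z])-s['ee_pos'])@A/200,3))
E
python3 -c "
from h import *
go(477,203.9,200)"
```

```text
t 1.12 tcp [ 371.  -396.2  292.5] F [ 1.4 -0.7  1.1] gap 61.2 y-ax -68.6 tilt [ 0.    -0.001]
shares [ 1.586 -2.602  0.461]
```

Emit:
drive_tool(series=[[[0.2,-0.2,0],0,0.7],[[0.4,-0.4,0],0,0.7],[[0.55,-0.6,0],0,0.7],[[0.7,-0.8,0],0,0.7],[[0.8,-1,0],0,0.7]])

```text
time: 1.75
ee_pos: [446.8, -150.9, 292.5]
tcp_rot: [3.087, 0.584, 0.001]
ft_force: [-0.0, 0.1, -0.4]
finger_gap: 60.8
gripper_force: 0.0
```

Emit:
drive_tool(series=[[[0.1,-0.2,0],0,0.7],[[0.2,-0.4,0],0,0.7],[[0.3,-0.6,0],0,0.7],[[0.4,-0.8,0],0,0.7],[[0.5,-1,0],0,0.7]])

```text
time: 2.38
ee_pos: [466.6, 71.2, 292.5]
tcp_rot: [3.087, 0.582, 0.001]
ft_force: [0.3, -0.8, 0.7]
finger_gap: 61.2
gripper_force: 0.0
```

Emit:
drive_tool(series=[[[0.1,-0.2,0],0,0.7],[[0.2,-0.4,0],0,0.7],[[0.286,-0.602,0.1],0,0.7],[[0.286,-0.602,0.35],0,0.7],[[0.286,-0.602,0.46],0,0.7]])

```text
time: 3.0
ee_pos: [475.0, 202.8, 197.9]
tcp_rot: [3.086, 0.584, -0.004]
ft_force: [-0.5, -0.4, -0.3]
finger_gap: 61.0
gripper_force: 0.0
```

```bash
python3 -c "
from h import *
go(477,203.9,86.5)
c=env.capture('scene');cv2.imwrite('pics/s2.png',c['pixels'][190:360,220:460,::-1].repeat(3,0).repeat(3,1))"
```

```text
t 3.0 tcp [475.  202.8 197.9] F [-0.5 -0.4 -0.3] gap 61.0 y-ax -68.6 tilt [-0.003 -0.001]
shares [ 0.013 -0.001  0.557]
```

View pics/s2.png

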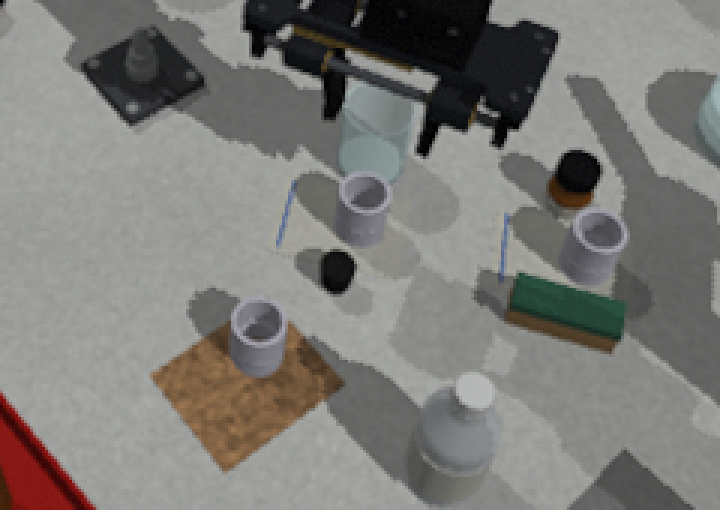

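The fingers straddle P1, at crop (335,90) and (430,140), and nothing is in their way. Descending.

Emit:
drive_tool(series=[[[0.013,-0.001,0.1],0,0.7],[[0.013,-0.001,0.25],0,0.7],[[0.013,-0.001,0.4],0,0.7],[[0.013,-0.001,0.5],0,0.7],[[0.013,-0.001,0.55],0,0.7]])

```text
time: 3.68
ee_pos: [478.5, 203.8, 89.5]
tcp_rot: [3.087, 0.582, -0.0]
ft_force: [-0.4, -0.3, 0.6]
finger_gap: 61.1
gripper_force: 0.0
```

Emit:
drive_tool(series=[[[0,0,0],0,0.6],[[0,0,0],0,0.45],[[0,0,0],0,0.2],[[0,0,0],0,0.2],[[0,0,0],0,0.2]], newtons=15)

```text
time: 4.3
ee_pos: [478.9, 204.0, 91.0]
tcp_rot: [3.087, 0.582, 0.002]
ft_force: [-1.8, -0.5, 6.1]
finger_gap: 39.0
gripper_force: 15.0
```

```bash
python3 -c "
from h import *
go(477,203.9,200)"
```

```text
t 4.3 tcp [478.9 204.   91. ] F [-1.8 -0.5  6.1] gap 39.0 y-ax -68.6 tilt [0.001 0.   ]
shares [-0.008 -0.003 -0.545]
```

Emit:
drive_tool(series=[[[0,0,-0.1],0,0.2],[[0,0,-0.25],0,0.2],[[0,0,-0.4],0,0.2],[[0,0,-0.5],0,0.2],[[-0.05,0.2,-0.5],0,0.2]])

```text
time: 4.92
ee_pos: [483.8, 165.7, 192.7]
tcp_rot: [-3.084, -0.59, -0.006]
ft_force: [0.4, -1.9, -1.4]
finger_gap: 39.0
gripper_force: 15.0
```

Emit:
drive_tool(series=[[[-0.06,0.25,0],0,0.2],[[-0.12,0.5,0],0,0.2],[[-0.18,0.7,0],0,0.2],[[-0.22,0.86,0],0,0.2],[[-0.244,0.94,0],0,0.2]])

```text
time: 5.55
ee_pos: [506.7, -31.7, 190.5]
tcp_rot: [3.088, 0.579, -0.0]
ft_force: [0.6, 0.1, -1.0]
finger_gap: 38.9
gripper_force: 15.0
```

```bash
cat >> h.py <<'E'
def held(dz=91):
    "rim centre of the held sleeve; its underside is dz below the TCP"
    p=env.get_state()['ee_pos']; z=p[2]-dz+50
    for n in('top','scene'): print(n,'rim z',round(z),ring(env.capture(n),p[0],p[1],z,20,4,45,2,10)[0])
E
python3 -c "
from h import *
go(507.5,-30,191); held()
c=env.capture('scene');cv2.imwrite('pics/s3.png',c['pixels'][110:260,180:380,::-1].repeat(4,0).repeat(4,1))"
```

```text
t 5.55 tcp [506.7 -31.7 190.5] F [ 0.6  0.1 -1. ] gap 38.9 y-ax -68.8 tilt [-0. -0.]
shares [ 0.007 -0.006 -0.002]
top rim z 150 []
scene rim z 150 [(504.6, -34.6, 19.625)]
```

View pics/s3.png

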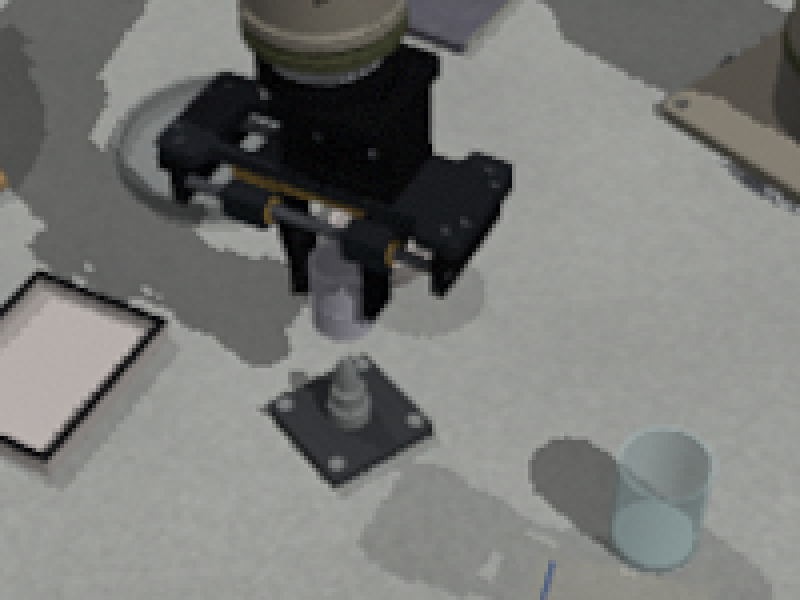

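The sleeve hangs straight above the gauge, with its lower edge at crop (340,335) and the pin at (350,385). I'll average some pose readings and check the sleeve's visible edges.

```bash
python3 - <<'E'
from h import *
P=[]
for i in range(6):
    c=env.capture('scene'); P.append(env.get_state()['ee_pos'])
print(np.round(P,1).tolist()); m=np.mean(P,0)
go(507.5,-30,191)
p=c['pixels'].astype(int); lav=(p[:,:,2]-p[:,:,1]>6)[170:200,250:280]
for r in range(8,30): 
    q=np.flatnonzero(lav[r]); 
    if len(q): print(170+r,q+250)
for z in(0,20): 
    for s in(-20,0,20):
        k=c['R'].T[:,0]; X=np.array([m[0],m[1],m[2]-91+z])+s*np.array([k[0],k[1],0])/np.hypot(k[0],k[1]); print(z,s,np.round(proj(c,X),1))
E
```

```text
[[506.6, -28.6, 190.4], [506.7, -28.2, 190.4], [506.7, -28.2, 190.4], [506.7, -28.3, 190.3], [506.7, -28.6, 190.3], [506.7, -28.8, 190.3]]
t 6.0 tcp [506.7 -28.8 190.3] F [ 0.1 -0.1 -1.1] gap 38.9 y-ax -68.5 tilt [0. 0.]
shares [ 0.002  0.007 -0.004]
179 [269]
181 [263 264]
182 [265]
183 [260 264 265 266 267]
184 [264 265 266 267]
185 [262 263 264 265 266 267 268]
186 [260 262 263 264 265 266 267]
187 [262 263 264 265 266 267 268]
188 [260 261 263 264 265 266 267 268]
189 [260 262 263 264 265 266 267]
190 [263 264 265 266 267 268]
191 [261 265 266 267 268 271]
192 [263 264 265 266 267 268 269 270 271 272]
193 [262 263 264 265 266 267 268 269 270 271 272]
194 [263 264 265 266 267 268 269 270]
0 -20 [257.7 190.6]
0 0 [265.8 190.5]
0 20 [273.9 190.4]
20 -20 [257.2 184.9]
20 0 [265.4 184.8]
20 20 [273.7 184.7]
```

Emit:
drive_tool(series=[[[0.001,0.007,0],0,0.2],[[0.001,0.007,0.06],0,0.2],[[0.001,0.007,0.12],0,0.2],[[0.001,0.007,0.18],0,0.2],[[0.001,0.007,0.2],0,0.2]])

```text
time: 6.62
ee_pos: [506.9, -31.1, 148.9]
tcp_rot: [-3.086, -0.582, 0.003]
ft_force: [-0.5, -0.2, -1.2]
finger_gap: 38.9
gripper_force: 15.0
```

Emit:
drive_tool(series=[[[0,0,0.01],0,0.2],[[0,0,0.02],0,0.2],[[0,0,0.03],0,0.2],[[0,0,0.04],0,0.2],[[0,0,0.04],0,0.2]])

```text
time: 7.25
ee_pos: [507.4, -31.2, 142.1]
tcp_rot: [3.087, 0.582, -0.0]
ft_force: [0.4, -0.5, -1.2]
finger_gap: 39.3
gripper_force: 15.0
```

```bash
python3 -c "
from h import *
go(507.5,-30,131)"
```

```text
t 7.25 tcp [507.4 -31.2 142.1] F [ 0.4 -0.5 -1.2] gap 39.3 y-ax -68.6 tilt [-0. -0.]
shares [ 0.003 -0.005  0.056]
```

Emit:
drive_tool(series=[[[0.001,-0.003,0.015],0,0.2],[[0.001,-0.003,0.03],0,0.2],[[0.001,-0.003,0.045],0,0.2],[[0.001,-0.003,0.06],0,0.2],[[0.001,-0.003,0.07],0,0.2]])

```text
time: 7.88
ee_pos: [507.3, -30.5, 128.0]
tcp_rot: [3.087, 0.582, -0.0]
ft_force: [0.1, 0.5, -1.1]
finger_gap: 39.1
gripper_force: 15.0
```

Emit:
drive_tool(series=[[[0,0,0.015],0,0.2],[[0,0,0.03],0,0.2],[[0,0,0.045],0,0.2],[[0,0,0.06],0,0.2],[[0,0,0.065],0,0.2]])

```text
time: 8.5
ee_pos: [507.3, -30.5, 115.0]
tcp_rot: [-3.087, -0.582, 0.0]
ft_force: [-0.3, -0.5, -0.9]
finger_gap: 39.1
gripper_force: 15.0
```

Emit:
drive_tool(series=[[[0,0,0.008],0,0.2],[[0,0,0.016],0,0.2],[[0,0,0.024],0,0.2],[[0,0,0.032],0,0.2],[[0,0,0.04],0,0.2]])

```text
time: 9.12
ee_pos: [507.4, -30.5, 107.2]
tcp_rot: [3.087, 0.582, 0.0]
ft_force: [-0.4, -0.2, -0.9]
finger_gap: 39.1
gripper_force: 15.0
```

Emit:
drive_tool(series=[[[0,0,0.008],0,0.2],[[0,0,0.016],0,0.2],[[0,0,0.022],0,0.2],[[0,0,0.026],0,0.2],[[0,0,0.026],0,0.2]])

```text
time: 9.75
ee_pos: [507.5, -30.5, 102.9]
tcp_rot: [3.087, 0.582, -0.0]
ft_force: [-4.5, 0.8, 12.3]
finger_gap: 38.7
gripper_force: 15.0
```

```bash
python3 -c "
from h import *
go(507.5,-30,103)"
```

```text
t 9.75 tcp [507.5 -30.5 102.9] F [-4.5  0.8 12.3] gap 38.7 y-ax -68.6 tilt [-0.    -0.001]
shares [ 0.001 -0.002 -0.   ]
```

It went right down to the base plate, with 12 N contact at TCP 102.9. Sleeve P1 is worn and goes in the dish.

Emit:
drive_tool(series=[[[0,0,-0.06],0,0.2],[[0,0,-0.18],0,0.2],[[0,0,-0.32],0,0.2],[[0,0,-0.44],0,0.2],[[0,0,-0.48],0,0.2]])

```text
time: 10.38
ee_pos: [508.0, -30.5, 199.7]
tcp_rot: [3.086, 0.582, 0.004]
ft_force: [-0.6, 0.4, -2.3]
finger_gap: 39.3
gripper_force: 15.0
```

Emit:
drive_tool(series=[[[-0.1,0.14,0],0,0.2],[[-0.2,0.28,0],0,0.2],[[-0.3,0.42,0],0,0.2],[[-0.4,0.56,0],0,0.2],[[-0.5,0.7,0],0,0.2]])

```text
time: 11.0
ee_pos: [464.6, -198.3, 197.5]
tcp_rot: [-3.087, -0.582, 0.001]
ft_force: [0.1, -0.2, -0.5]
finger_gap: 39.3
gripper_force: 15.0
```

Emit:
drive_tool(series=[[[-0.1,0.14,0],0,0.2],[[-0.2,0.28,0],0,0.2],[[-0.28,0.38,0],0,0.2],[[-0.312,0.424,0],0,0.2],[[-0.312,0.424,0.1],0,0.2]])

```text
time: 11.62
ee_pos: [438.6, -299.7, 178.6]
tcp_rot: [3.086, 0.58, 0.003]
ft_force: [-0.5, 0.3, -0.8]
finger_gap: 38.9
gripper_force: 15.0
```

```bash
python3 -c "
from h import *
for i in range(3): env.capture('top')
go(438,-299,95)"
```

```text
t 11.78 tcp [ 437.8 -297.9  177.2] F [ 0.7  0.2 -0.9] gap 38.8 y-ax -68.6 tilt [-0.002  0.002]
shares [-0.001  0.006  0.411]
```

Emit:
drive_tool(series=[[[0,0,0.12],0,0.2],[[0,0,0.24],0,0.2],[[0,0,0.32],0,0.2],[[0,0,0.36],0,0.2],[[0,0,0.38],0,0.2]])

```text
time: 12.4
ee_pos: [438.3, -299.0, 102.2]
tcp_rot: [3.087, 0.583, 0.0]
ft_force: [-0.0, 0.0, -1.2]
finger_gap: 39.5
gripper_force: 15.0
```

Emit:
drive_tool(series=[[[0,0,0.008],0,0.2],[[0,0,0.016],0,0.2],[[0,0,0.023],0,0.2],[[0,0,0.028],0,0.2],[[0,0,0.028],0,0.2]])

```text
time: 13.02
ee_pos: [438.0, -299.0, 96.4]
tcp_rot: [3.087, 0.582, -0.0]
ft_force: [-0.2, 0.3, -1.3]
finger_gap: 38.7
gripper_force: 15.0
```

Emit:
drive_tool(series=[[[0,0,0.005],0,0.2],[[0,0,0.01],0,0.2],[[0,0,0.013],0,0.2],[[0,0,0.013],0,0.2],[[0,0,0.013],0,0.2]])

```text
time: 13.65
ee_pos: [438.1, -299.1, 94.9]
tcp_rot: [3.087, 0.582, -0.0]
ft_force: [-5.3, 3.4, 13.0]
finger_gap: 38.7
gripper_force: 15.0
```

Contact with the dish floor. Releasing and lifting.

Emit:
drive_tool(series=[[[0,0,0],0,0.48],[[0,0,0],0,0.52],[[0,0,0],0,0.6],[[0,0,0],0,0.7],[[0,0,0],0,0.7]])

```text
time: 14.28
ee_pos: [438.0, -299.0, 93.8]
tcp_rot: [-3.087, -0.582, -0.0]
ft_force: [-0.6, -0.5, -0.2]
finger_gap: 59.2
gripper_force: 0.0
```

Emit:
drive_tool(series=[[[0,0,-0.08],0,0.7],[[0,0,-0.2],0,0.7],[[0,0,-0.35],0,0.7],[[0,0,-0.5],0,0.7],[[0,0,-0.55],0,0.7]])

```text
time: 14.9
ee_pos: [438.8, -299.4, 206.6]
tcp_rot: [3.084, 0.582, 0.004]
ft_force: [-0.2, -0.2, -1.2]
finger_gap: 61.4
gripper_force: 0.0
```

```bash
python3 -c "
from h import *
for i in range(2): env.capture('scene')
c=env.capture('scene')
print(ring(c,436.5,-299.5,54,20,4,45,2,12)[0])
go(372.5,342.4,200)"
```

```text
[(440.4, -303.9, 21.075000762939453), (435.9, -298.9, 20.25)]
t 15.05 tcp [ 437.9 -299.   203.9] F [-0.3 -0.2 -1.4] gap 60.8 y-ax -68.6 tilt [ 0. -0.]
shares [ 0.863 -3.106  0.018]
```

Emit:
drive_tool(series=[[[0.1,-0.18,0],0,0.7],[[0.2,-0.36,0],0,0.7],[[0.3,-0.54,0],0,0.7],[[0.4,-0.72,0],0,0.7],[[0.5,-0.9,0],0,0.7]])

```text
time: 15.68
ee_pos: [465.0, -93.6, 202.6]
tcp_rot: [-3.086, -0.582, 0.003]
ft_force: [0.4, 0.3, -0.5]
finger_gap: 61.2
gripper_force: 0.0
```

Emit:
drive_tool(series=[[[0.07,-0.18,0],0,0.7],[[0.14,-0.36,0],0,0.7],[[0.21,-0.54,0],0,0.7],[[0.28,-0.72,0],0,0.7],[[0.35,-0.9,0],0,0.7]])

```text
time: 16.3
ee_pos: [464.5, 99.2, 202.7]
tcp_rot: [-3.087, -0.582, 0.003]
ft_force: [0.4, 0.7, 0.4]
finger_gap: 61.1
gripper_force: 0.0
```

Emit:
drive_tool(series=[[[0.02,-0.18,0],0,0.7],[[0.04,-0.36,0],0,0.7],[[0.06,-0.54,0],0,0.7],[[0.08,-0.72,0],0,0.7],[[0.1,-0.9,0],0,0.7]])

```text
time: 16.92
ee_pos: [417.4, 273.8, 202.7]
tcp_rot: [3.087, 0.582, -0.003]
ft_force: [0.8, -0.8, -0.2]
finger_gap: 60.9
gripper_force: 0.0
```

Emit:
drive_tool(series=[[[-0.04,-0.18,0],0,0.7],[[-0.07,-0.33,0],0,0.7],[[-0.087,-0.406,0],0,0.7],[[-0.087,-0.406,0],0,0.7],[[-0.087,-0.406,0],0,0.7]])

```text
time: 17.55
ee_pos: [373.3, 341.2, 203.4]
tcp_rot: [3.087, 0.58, -0.001]
ft_force: [-0.4, -1.2, -0.4]
finger_gap: 60.9
gripper_force: 0.0
```

```bash
python3 -c "
from h import *
for i in range(2): c=env.capture('scene')
print(ring(c,372.5,342.4,50,20,4,45,2,12)[0])
go(372.5,342.4,90)
cv2.imwrite('pics/s4.png',cv2.resize(c['pixels'][:,:,::-1],(800,600)))"
```

```text
[(372.4, 342.5, 19.700000762939453), (374.9, 340.3, 19.024999618530273)]
t 17.65 tcp [373.4 341.3 203.6] F [-0.1 -0.1 -0.1] gap 61.3 y-ax -68.8 tilt [ 0.    -0.001]
shares [-0.002 -0.007  0.568]
```

View pics/s4.png

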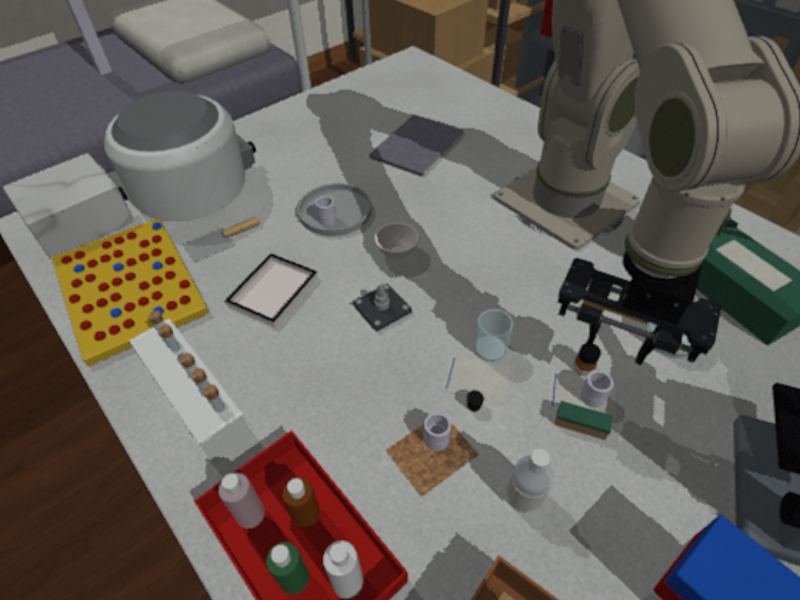

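Sleeve 1 stands upright in the dish at (326,210), and everything else is in place. The gripper is over P2. Descending.

Emit:
drive_tool(series=[[[-0.002,-0.006,0.1],0,0.7],[[-0.002,-0.006,0.25],0,0.7],[[-0.002,-0.006,0.4],0,0.7],[[-0.002,-0.006,0.52],0,0.7],[[-0.002,-0.006,0.565],0,0.7]])

```text
time: 18.27
ee_pos: [370.9, 342.3, 88.6]
tcp_rot: [3.086, 0.582, -0.005]
ft_force: [-0.6, -0.1, 0.5]
finger_gap: 60.9
gripper_force: 0.0
```

Emit:
drive_tool(series=[[[0,0,0],0,0.7],[[0,0,0],0,0.55],[[0,0,0],0,0.4],[[0,0,0],0,0.2],[[0,0,0],0,0.2]], newtons=15)

```text
time: 18.9
ee_pos: [372.0, 343.4, 91.3]
tcp_rot: [3.087, 0.582, 0.001]
ft_force: [-0.7, -1.5, 5.5]
finger_gap: 39.3
gripper_force: 15.0
```

```bash
python3 -c "
from h import *
env.capture('top'); env.capture('top')
go(372.5,342.4,90)"
```

```text
t 19.0 tcp [372.1 343.4  91.3] F [-0.2 -0.8  5.3] gap 39.4 y-ax -68.7 tilt [0.001 0.   ]
shares [0.    0.006 0.006]
```

Emit:
drive_tool(series=[[[0,0,-0.1],0,0.2],[[0,0,-0.25],0,0.2],[[0,0,-0.4],0,0.2],[[0,0,-0.5],0,0.2],[[0,0.15,-0.5],0,0.2]])

```text
time: 19.62
ee_pos: [382.2, 317.4, 193.1]
tcp_rot: [-3.084, -0.588, -0.004]
ft_force: [0.3, -1.4, -1.2]
finger_gap: 39.2
gripper_force: 15.0
```

Emit:
drive_tool(series=[[[0,0.2,0],0,0.2],[[-0.01,0.4,0],0,0.2],[[-0.02,0.6,0],0,0.2],[[-0.03,0.8,0],0,0.2],[[-0.04,1,0],0,0.2]])

```text
time: 20.25
ee_pos: [448.2, 125.0, 191.3]
tcp_rot: [3.087, 0.582, 0.0]
ft_force: [-0.0, -0.2, -0.6]
finger_gap: 39.4
gripper_force: 15.0
```

Emit:
drive_tool(series=[[[0,0.2,0],0,0.2],[[-0.01,0.4,0],0,0.2],[[-0.02,0.6,0],0,0.2],[[-0.02,0.78,0],0,0.2],[[-0.02,0.835,0],0,0.2]])

```text
time: 20.88
ee_pos: [505.4, -33.0, 191.0]
tcp_rot: [3.088, 0.577, -0.0]
ft_force: [-0.2, 0.3, -0.2]
finger_gap: 39.5
gripper_force: 15.0
```

```bash
python3 -c "
from h import *
for i in range(5): env.capture('top')
go(505.8,-30.7,150)"
```

```text
t 21.12 tcp [504.8 -29.3 191. ] F [-0.5 -0.3 -0.9] gap 39.6 y-ax -68.5 tilt [-0.  0.]
shares [0.002 0.008 0.205]
```

Emit:
drive_tool(series=[[[0.002,0.005,0],0,0.2],[[0.002,0.005,0.06],0,0.2],[[0.002,0.005,0.12],0,0.2],[[0.002,0.005,0.15],0,0.2],[[0.002,0.005,0.15],0,0.2]])

```text
time: 21.75
ee_pos: [505.5, -31.4, 160.1]
tcp_rot: [-3.087, -0.582, 0.002]
ft_force: [-0.3, -1.2, -0.3]
finger_gap: 39.8
gripper_force: 15.0
```

Emit:
drive_tool(series=[[[0,0,0.01],0,0.2],[[0,0,0.02],0,0.2],[[0,0,0.03],0,0.2],[[0,0,0.04],0,0.2],[[0,0,0.05],0,0.2]])

```text
time: 22.38
ee_pos: [505.8, -31.6, 150.7]
tcp_rot: [3.087, 0.582, -0.0]
ft_force: [-0.4, -0.1, -0.7]
finger_gap: 39.3
gripper_force: 15.0
```

Emit:
drive_tool(series=[[[0.001,-0.003,0.01],0,0.2],[[0.001,-0.003,0.02],0,0.2],[[0.001,-0.003,0.03],0,0.2],[[0.001,-0.003,0.04],0,0.2],[[0.001,-0.003,0.05],0,0.2]])

```text
time: 23.0
ee_pos: [505.9, -30.9, 140.7]
tcp_rot: [3.087, 0.582, 0.0]
ft_force: [0.1, 0.7, -0.7]
finger_gap: 39.7
gripper_force: 15.0
```

Emit:
drive_tool(series=[[[0,0,0.01],0,0.2],[[0,0,0.02],0,0.2],[[0,0,0.03],0,0.2],[[0,0,0.04],0,0.2],[[0,0,0.046],0,0.2]])

```text
time: 23.62
ee_pos: [505.8, -30.9, 131.5]
tcp_rot: [3.087, 0.582, 0.0]
ft_force: [0.3, -0.0, 0.3]
finger_gap: 39.5
gripper_force: 15.0
```

Emit:
drive_tool(series=[[[0,0,0.005],0,0.2],[[0,0,0.01],0,0.2],[[0,0,0.015],0,0.2],[[0,0,0.02],0,0.2],[[0,0,0.02],0,0.2]])

```text
time: 24.25
ee_pos: [506.9, -30.7, 129.7]
tcp_rot: [3.086, 0.582, 0.003]
ft_force: [-5.3, 0.5, 21.1]
finger_gap: 39.4
gripper_force: 15.0
```

It stops at the top-step height with 21 N. To rule out a 24.5 bore jammed off-centre, I'll lift a little and probe the sideways play on the nose. That should be ±1.25 mm for a 17.5 bore and ±4.75 mm for 24.5.

Emit:
drive_tool(series=[[[0,0,-0.02],0,0.2],[[0,0,-0.035],0,0.2],[[0,0,-0.035],0,0.2],[[0,0,-0.035],0,0.2],[[0,0,-0.035],0,0.2]])

```text
time: 24.88
ee_pos: [506.1, -30.8, 134.8]
tcp_rot: [3.087, 0.582, 0.001]
ft_force: [3.7, 1.4, 1.9]
finger_gap: 39.4
gripper_force: 15.0
```

Emit:
drive_tool(series=[[[0,0.005,0],0,0.2],[[0,0.01,0],0,0.2],[[0,0.015,0],0,0.2],[[0,0.015,0],0,0.2],[[0,0.015,0],0,0.2]])

```text
time: 25.5
ee_pos: [506.2, -32.2, 134.2]
tcp_rot: [-3.085, -0.584, 0.002]
ft_force: [0.2, 7.5, 2.3]
finger_gap: 39.5
gripper_force: 15.0
```

Emit:
drive_tool(series=[[[0,-0.005,0],0,0.2],[[0,-0.015,0],0,0.2],[[0,-0.025,0],0,0.2],[[0,-0.03,0],0,0.2],[[0,-0.03,0],0,0.2]])

```text
time: 26.12
ee_pos: [505.2, -29.9, 134.8]
tcp_rot: [3.085, 0.579, 0.002]
ft_force: [5.6, -3.8, -2.5]
finger_gap: 39.5
gripper_force: 15.0
```

Free play is only about ±1.2 mm, with side forces at both ends, so the bore is 17.5 mm and too tight. I'll recentre, seat it on the top step again, then lift it off to the dish.

Emit:
drive_tool(series=[[[0,0.01,0],0,0.2],[[0,0.015,0],0,0.2],[[0,0.015,0.01],0,0.2],[[0,0.015,0.02],0,0.2],[[0,0.015,0.03],0,0.2]])

```text
time: 26.75
ee_pos: [506.0, -30.7, 129.4]
tcp_rot: [3.087, 0.582, 0.0]
ft_force: [-6.4, 2.1, 22.8]
finger_gap: 39.2
gripper_force: 15.0
```

Emit:
drive_tool(series=[[[0,0,0],0,0.2],[[0,0,0.003],0,0.2],[[0,0,0.006],0,0.2],[[0,0,0.006],0,0.2],[[0,0,0.006],0,0.2]])

```text
time: 27.38
ee_pos: [506.2, -30.5, 129.0]
tcp_rot: [3.086, 0.583, 0.001]
ft_force: [-6.6, 1.3, 22.2]
finger_gap: 39.4
gripper_force: 15.0
```

Emit:
drive_tool(series=[[[0,0,-0.06],0,0.2],[[0,0,-0.18],0,0.2],[[0,0,-0.3],0,0.2],[[0,0,-0.38],0,0.2],[[0,0,-0.4],0,0.2]])

```text
time: 28.0
ee_pos: [505.9, -31.0, 208.1]
tcp_rot: [3.087, 0.582, 0.001]
ft_force: [-0.2, -0.1, -1.4]
finger_gap: 39.4
gripper_force: 15.0
```

Emit:
drive_tool(series=[[[-0.12,0.12,0],0,0.2],[[-0.24,0.24,0],0,0.2],[[-0.38,0.38,0],0,0.2],[[-0.5,0.5,0],0,0.2],[[-0.6,0.6,0],0,0.2]])

```text
time: 28.62
ee_pos: [436.5, -187.6, 206.6]
tcp_rot: [-3.087, -0.58, 0.002]
ft_force: [0.1, -0.0, -1.1]
finger_gap: 39.2
gripper_force: 15.0
```

Emit:
drive_tool(series=[[[-0.14,0.14,0],0,0.2],[[-0.28,0.28,0],0,0.2],[[-0.42,0.41,0],0,0.2],[[-0.52,0.5,0],0,0.2],[[-0.545,0.528,0],0,0.2]])

```text
time: 29.25
ee_pos: [373.4, -325.5, 206.5]
tcp_rot: [-3.087, -0.578, 0.002]
ft_force: [-0.7, 0.6, -1.3]
finger_gap: 39.3
gripper_force: 15.0
```

```bash
python3 -c "
from h import *
for i in range(5): env.capture('top')
go(375,-324,95)"
```

```text
t 29.5 tcp [ 375.4 -323.2  207.3] F [0.1 0.3 0.3] gap 39.3 y-ax -68.5 tilt [-0.  0.]
shares [-0.003  0.003  0.561]
```

Emit:
drive_tool(series=[[[0,0,0.12],0,0.2],[[0,0,0.26],0,0.2],[[0,0,0.4],0,0.2],[[0,0,0.5],0,0.2],[[0,0,0.525],0,0.2]])

```text
time: 30.12
ee_pos: [374.8, -323.1, 101.5]
tcp_rot: [-3.085, -0.584, 0.001]
ft_force: [0.1, 0.5, -0.8]
finger_gap: 39.4
gripper_force: 15.0
```

Emit:
drive_tool(series=[[[0,0,0.01],0,0.2],[[0,0,0.02],0,0.2],[[0,0,0.03],0,0.2],[[0,0,0.036],0,0.2],[[0,0,0.036],0,0.2]])

```text
time: 30.75
ee_pos: [374.7, -324.4, 95.3]
tcp_rot: [3.087, 0.582, 0.0]
ft_force: [0.4, 0.1, -0.6]
finger_gap: 39.2
gripper_force: 15.0
```

Emit:
drive_tool(series=[[[0,0,0.004],0,0.2],[[0,0,0.008],0,0.2],[[0,0,0.012],0,0.2],[[0,0,0.014],0,0.2],[[0,0,0.014],0,0.2]])

```text
time: 31.38
ee_pos: [375.1, -324.3, 93.5]
tcp_rot: [3.087, 0.582, 0.0]
ft_force: [-3.3, 4.3, 14.4]
finger_gap: 39.4
gripper_force: 15.0
```

Emit:
drive_tool(series=[[[0,0,0],0,0.48],[[0,0,0],0,0.52],[[0,0,0],0,0.6],[[0,0,0],0,0.7],[[0,0,0],0,0.7]])

```text
time: 32.0
ee_pos: [374.7, -324.4, 92.4]
tcp_rot: [3.087, 0.582, 0.0]
ft_force: [-0.7, -0.3, 0.6]
finger_gap: 59.3
gripper_force: 0.0
```

Emit:
drive_tool(series=[[[0,0,-0.08],0,0.7],[[0,0,-0.2],0,0.7],[[0,0,-0.35],0,0.7],[[0,0,-0.5],0,0.7],[[0,0,-0.65],0,0.7]])

```text
time: 32.62
ee_pos: [374.8, -324.3, 224.7]
tcp_rot: [3.086, 0.582, 0.001]
ft_force: [-0.9, -0.1, -0.2]
finger_gap: 60.8
gripper_force: 0.0
```

```bash
python3 -c "
from h import *
for i in range(3): c=env.capture('scene')
for p in((436.5,-299.5,54),(375,-324,54),(612.7,228.9,50)): print(ring(c,*p,20,4,45,2,12)[0])
cv2.imwrite('pics/s5.png',cv2.resize(c['pixels'][80:410,150:470,::-1],(580,598)))"
```

```text
[(440.4, -302.4, 20.100000381469727), (435.1, -299.6, 20.524999618530273)]
[(378.4, -325.1, 19.600000381469727)]
[(613.1, 228.8, 19.975000381469727), (614.8, 225.8, 19.049999237060547)]
```

View pics/s5.png

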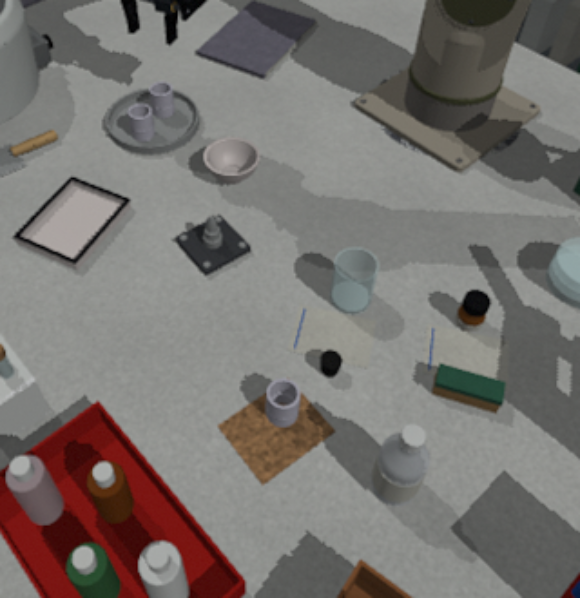

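Both sleeves stand upright in the dish at (140,120) and (162,100). The third sleeve and the bystanders are unmoved, and the gripper is clear. Handing in.

```bash
python3 -c "
from station import env
print(env.hand_in())"
```

```text
the job is handed in; nothing more can be done
None
```

I tested both sleeves from the cards and handed the job in after about 33 s: one went down to the base plate (worn), the other stopped on the top step (too tight), and both stand upright in the steel dish; the hand-in returned no verdict.

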